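Tip the tall blank out of the rack and stand it for marking out

ROBOT

A 6-joint arm with a two-finger parallel gripper is mounted at the origin on the work surface. World frame = base frame: x ahead of the robot, y to its left, z up, the work surface at z = 0. Lengths are in m, angles in degrees, forces in N, time in s.
With the tool pointing down it reaches from about 0.35 to 0.875 m from the base axis. Payload 4.2 kg.
Tool frame: the origin (TCP) lies on the centre line of the jaws, within the pads' length; the fingertips stand 11 mm ahead of it and the grasp point (between the pads) lies 8 mm behind it; y points along the fingers, z is the direction in which the jaws open and shut, and the axes are right-handed (so a half turn about y gives the same grasp; the last joint's range is limited). The gripper opens to 87 mm and grips with 3 to 60 N. Pads are 19 mm wide; open, the fingers measure 117 mm over their backs; the gripper's body (75 mm by 190 mm) begins 51 mm behind the grasp point.
Start: joints at [-57.605, 22.042, 0.453, 0, -68.411, -14.817], TCP at [0.189, -0.596, 0.234] pointing down, gripper open.
Joint ranges: [-179.83, 179.83], [-69.29, 118.12], [-61.27, 80.66], [-181.25, 117.63], [-171.15, -9.14], [-177.46, 177.46]. Speed limits (degrees/s): [159.86, 159.86, 180, 180, 180, 180].

INTERFACE

Orientations are given as a 3x3 rotation matrix whose columns are the frame's x, y, z axes.
In Python, from station import r, optics gives the robot as it stands. The module is installed in compiled form; this text tells all that it offers.
- The arm moves only by the tool step_arm, never from a script. Its argument "moves" is a list that holds one entry, the list of rows, each a list of 7 numbers: the turn, a rotation vector about the tool's x, y, z in rad, then the shift along the tool's x, y, z in cm, then the opening in per cent of the stroke, from 0 (shut) to 100 (fully open). A call has exactly 5 rows; each row is the pose to reach, as a shift and turn from the pose commanded when the call began, along the tool's axes at that moment; what a row does not reach only later rows make up. A row lasts 1/12 s, in which the tool goes at most 41.7 mm and 7.16 degrees, less where a joint would pass 70% of its speed; a pose out of reach is approached as far as the arm can. A call with a gripper value outside its range is refused whole. The fingers move at their own pace and stop on an object; the grip force is fixed at half the most. Time passes only in rows, so rows that repeat a pose let the fingers close, or fill a call up. It gives the time, the measured TCP pose, the force and the opening at its end, in the units of the state.
- r.sense(): the state, without advancing time (a new reading comes with each control period).
- optics.capture(name): name is "scene" or "side" or "wrist"; returns a dict with "image" (420x560x3 uint8, red, green, blue), "fov_y" (degrees; the focal length in pixels is half the picture's height over the tangent of half this angle, whatever the lens; pixels are square), "cx", "cy" (the principal point, pixels), "cam_to_world" (4x4, takes a point from camera to world coordinates). Camera axes: x right, y down, z forward; pixel columns grow to the right and rows downward; lengths in m; the calibration is good to about 2 mm. A picture is of the moment at which its call begins. There is no depth.
- r.finish_job(): hands the job in, once; it reports no verdict.
The state is a dict: "time_s": time; "joints": joint angles; "joint_velocities": joint speeds; "effort": joint torques, N m; "tcp_pos": TCP position; "ee_rot": TCP orientation; "wrist_force": force on the tool from outside, world axes, zero at the start; "moment": the same for the moment, N m; "gripper_width": opening from 0.0 (shut) to 1.0 (fully open).
Only numpy, scipy, OpenCV 4.12 (cv2) and the standard library are available. Lean on these libraries where they do the work, as an engineer would, in place of code of your own. Each camera call takes 0.05 s, during which the arm holds its last target.

TASK

Take the tall wooden blank out of the packed row in the rack: the steel rod over its back stops a straight lift, so hold it by its top and first tip the top well out towards the open front of the rack, a good 10 degrees with its foot still down behind the sill, then lift it out. Stand it upright on its foot in the middle of the dark steel marking-out plate and let go, leaving the short blanks standing where they are in the rack.

Things in the scene. Friction and masses are not known exactly. Their poses are not given: they have to be found in the camera images.
- blank_mid (a point): Centre (90 mm above the foot) of the tall wooden blank, tallest in the rack, in one of the row's 3 middle places: upright block 80 mm deep (x), 32 thick (y), 180 high (z), 0.3 kg. x points to the back of the rack, away from its open front, which faces the robot; y along the row; z up. Its upper 65 mm stand free above the neighbours: pinch it there across its thickness, from above.
- short_a: Short loose blank in the row, 80 x 32 x 115 mm (x deep, y thick, z high), to stay put; origin at the centre of its foot, axes as the tall blank's. The rack holds 7 blanks face to face, 1.5 mm apart, on a floor 12 mm above the table. A sill 2 mm before their front edges, 12 mm thick and 14 mm above that floor, holds the feet: the tall blank tips forward about its front bottom edge.
- short_b: Short loose blank in the row, 80 x 32 x 105 mm, to stay put; origin and axes as short_a. The other 4 (90 to 112 mm high) are fixed. A rail supports the backs. An 8 mm steel rod along the row, 6 mm above the tall blank's top, covers its rear 7 mm; 3 degrees of tip clears it. Posts 212 mm high, 127 mm either side of the row's middle, carry the rod. The way up and forward over the sill is free.
- plate_mid (a point): Centre of the top face of the dark steel marking-out plate, 170 x 150 x 30 mm (x, y, z), fixed; its top is level, empty, 30 mm above the table; x, y along its sides. A fixed height gauge 228 mm tall stands on the table beyond it: base 60 x 75 mm, its axis 170 mm from this point along +x and 30 mm along -y, its scriber reaching 53 mm towards the plate, 108 mm above the table.
There are look-alikes about, which are no part of the job. Leave any green look-alike of the part that bears blank_mid alone.

How it is judged (in metres and radians):
On the way:
1. the tall blank's top is tipped out towards the front by at least 7 degrees while its foot is still down in the rack (raised less than 30 mm) (angle between blank_mid's own z axis and vertical above 0.12 rad and height (world z) of blank_mid below 0.135 m and x of blank_mid in the frame of short_a below -0.008 m), for 0.1 s.
At the end, for the whole second after the job is handed in: The tall blank stands upright (within 10 degrees) on its foot on the marking-out plate, its centre within 40 mm of the plate's centre seen from above, at rest and released, any way round; both loose short blanks still stand in the rack within 30 mm of where they were (horizontal distance between blank_mid and plate_mid below 0.04 m and angle between blank_mid's own z axis and vertical below 0.17 rad and z of blank_mid in the frame of plate_mid between 0.08 and 0.1 m and linear speed of blank below 0.02 m/s and angle between each of short_a, short_b's own z axis and vertical below 0.25 rad and distance of each of short_a, short_b from where it was at the start of the episode below 0.03 m); the robot touches nothing.
It fails at once if a short neighbouring blank is knocked over, pulled out or shifted more than 30 mm (distance of short_a from where it was at the start of the episode above 0.03 m or angle between short_a's own z axis and vertical above 0.25 rad).
It fails at once if a short neighbouring blank is knocked over, pulled out or shifted more than 30 mm (distance of short_b from where it was at the start of the episode above 0.03 m or angle between short_b's own z axis and vertical above 0.25 rad).
It also fails if it takes over 40 s, if anything falls off the work surface, if the arm or the gripper's body presses on something with over 40 N, if the wrist force passes 120 N, or if a joint passes its speed limit or range.

## Working session

There is one attempt and no reset: what is moved stays moved. The work goes in short steps, Python scripts to look and compute and a tool call to move; the robot and the scene stay as the last step left them, time stands still between calls to the robot, and variables do not carry over. Pictures are saved under pics/ and viewed, and the job is handed in when it is done.

Besides the shell and the picture viewer there is one more tool, called as name(argument=value, ...) on one line, values as JSON. step_arm: Moves the arm, as the interface text tells. Its arguments: {"type":"object","properties":{"moves":{"type":"array"}},"required":["moves"]}

```bash
mkdir -p pics; cat > h.py <<'E'
import numpy as np, cv2
from station import r, optics
def cap(n,f):
    d=optics.capture(n); cv2.imwrite('pics/'+f,d['image'][:,:,::-1]); np.savez('pics/'+f[:-4]+'.npz',**d); return d
def load(f): return dict(np.load('pics/'+f+'.npz'))
def ray(d,u,v):
    f=d['image'].shape[0]/2/np.tan(np.radians(float(d['fov_y']))/2)
    T=d['cam_to_world']; c=np.array([(u-d['cx'])/f,(v-d['cy'])/f,1.]); return T[:3,3],T[:3,:3]@c
def onz(d,u,v,z):
    o,w=ray(d,u,v); return o+w*(z-o[2])/w[2]
def proj(d,p):
    f=d['image'].shape[0]/2/np.tan(np.radians(float(d['fov_y']))/2)
    T=d['cam_to_world']; c=T[:3,:3].T@(np.array(p)-T[:3,3]); return c[0]/c[2]*f+d['cx'],c[1]/c[2]*f+d['cy']
E
python3 - <<'E'
from h import *
for n in ['scene','side','wrist']:
    d=cap(n,n+'0.png'); print(n,d['fov_y'],np.round(d['cam_to_world'],3).tolist())
print(r.sense())
E
```

```text
scene 43.54187548562273 [[-0.863, 0.398, -0.311, 0.932], [0.505, 0.688, -0.521, 0.475], [0.007, -0.607, -0.795, 0.85], [0.0, 0.0, 0.0, 1.0]]
side 57.81603124653574 [[-0.215, -0.612, 0.761, 0.148], [-0.977, 0.141, -0.162, 0.094], [-0.008, -0.778, -0.628, 0.516], [0.0, 0.0, 0.0, 1.0]]
wrist 59.13752446078312 [[-0.301, 0.925, 0.23, 0.126], [0.954, 0.292, 0.074, -0.615], [0.001, 0.242, -0.97, 0.383], [0.0, 0.0, 0.0, 1.0]]
{'time_s': 0.15, 'joints': array([-5.76058861e+01,  2.20814430e+01,  3.97505085e-01, -1.97175813e-02,
       -6.84123400e+01, -1.48161578e+01]), 'joint_velocities': array([-0.01257357, -0.12936971,  0.19013023,  0.10707262,  0.03204758,
        0.10060135]), 'effort': array([-2.01660056e-03, -3.91050661e+01,  1.87586761e+01,  4.22222033e+00,
        1.24232823e-02, -1.33407525e-04]), 'tcp_pos': array([ 0.18862439, -0.59539447,  0.23270285]), 'ee_rot': array([[ 9.53345205e-01, -6.30028082e-04, -3.01881638e-01],
       [ 3.01882272e-01,  1.59029080e-03,  9.53343886e-01],
       [-1.20553828e-04, -9.99998537e-01,  1.70629042e-03]]), 'wrist_force': array([-0.61805696,  1.07962426, -0.72447676]), 'moment': array([ 1.42249011e-03, -9.65262949e-05, -1.14131429e-02]), 'gripper_width': 1.0008806028796342}
```

View pics/scene0.png

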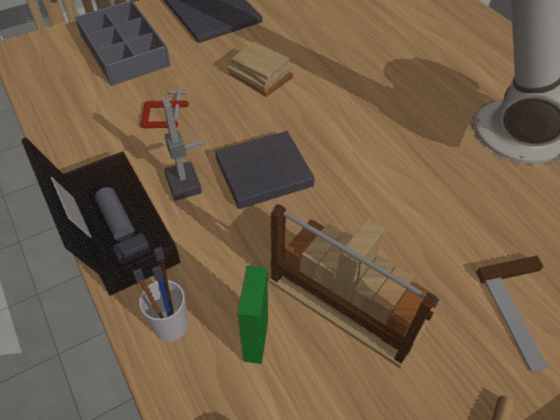

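View pics/side0.png

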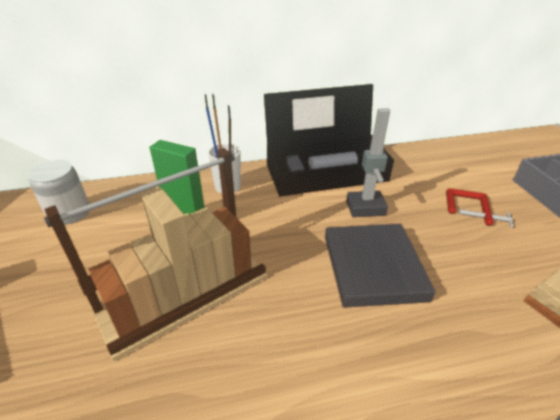

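View pics/wrist0.png

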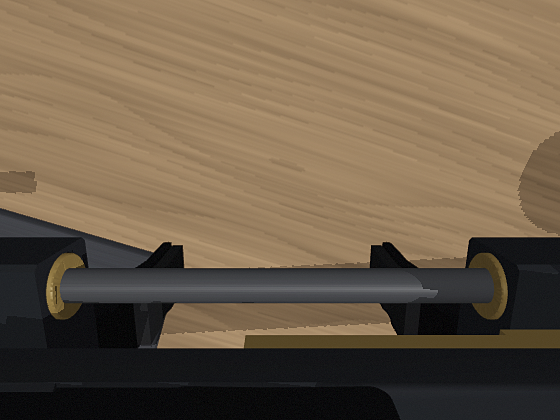

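The scene view shows the plate around (265,168), the rack at (350,280), and the tall blank's top near (368,240). The side view shows the open front, with the tall blank's top near (163,210) and the plate near (378,262). I'll enlarge both to pick corners.

```bash
python3 - <<'E'
from h import *
for n,(x0,y0,x1,y1) in {'scene':(260,190,450,330),'side':(40,130,280,310)}.items():
    im=cv2.imread(f'pics/{n}0.png')[y0:y1,x0:x1]
    s=800/(x1-x0) if n=='scene' else 800/(x1-x0)
    s=min(s,4 if n=='scene' else 3.2)
    im=cv2.convertScaleAbs(cv2.resize(im,None,fx=s,fy=s,interpolation=cv2.INTER_CUBIC),alpha=1.5,beta=10)
    for u in range(x0,x1,20): cv2.line(im,(int((u-x0)*s),0),(int((u-x0)*s),8),(0,0,255),1);cv2.putText(im,str(u),(int((u-x0)*s),18),0,.35,(0,0,255))
    for v in range(y0,y1,20): cv2.line(im,(0,int((v-y0)*s)),(8,int((v-y0)*s)),(0,0,255),1);cv2.putText(im,str(v),(10,int((v-y0)*s)),0,.35,(0,0,255))
    cv2.imwrite(f'pics/{n}z.png',im)
# plate
for n,box in {'scene':(210,130,320,210),'side':(320,215,440,310)}.items():
    d=load(n+'0'); im=d['image']; g=cv2.cvtColor(im,cv2.COLOR_RGB2HSV)
    m=np.zeros(im.shape[:2],np.uint8); x0,y0,x1,y1=box
    m[y0:y1,x0:x1]=((g[y0:y1,x0:x1,1]<75)).astype(np.uint8)*255
    m=cv2.morphologyEx(m,cv2.MORPH_OPEN,np.ones((3,3)))
    cs,_=cv2.findContours(m,0,2); c=max(cs,key=cv2.contourArea); h=cv2.convexHull(c)
    print(n,cv2.contourArea(c),cv2.approxPolyDP(h,3,True)[:,0].tolist())
E
```

```text
scene 4759.0 [[287, 132], [313, 176], [313, 185], [238, 207], [217, 161], [216, 150]]
side 6736.5 [[400, 224], [434, 290], [431, 299], [344, 306], [326, 229]]
```

View pics/scenez.png

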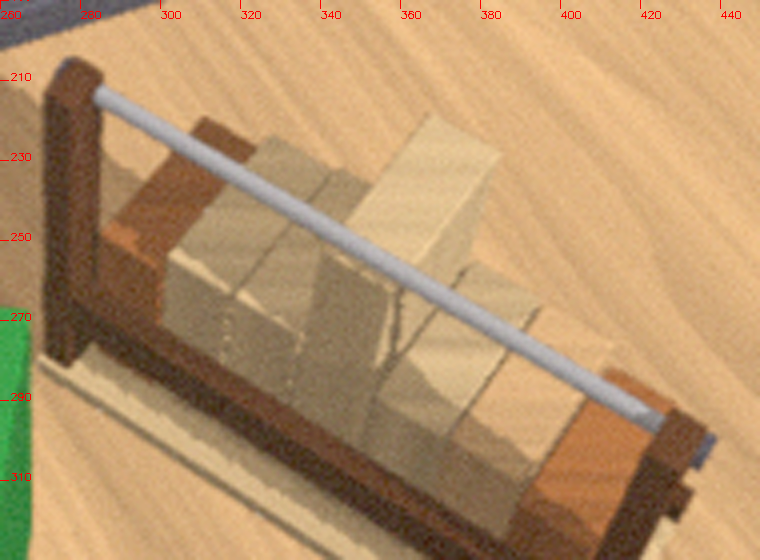

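View pics/sidez.png

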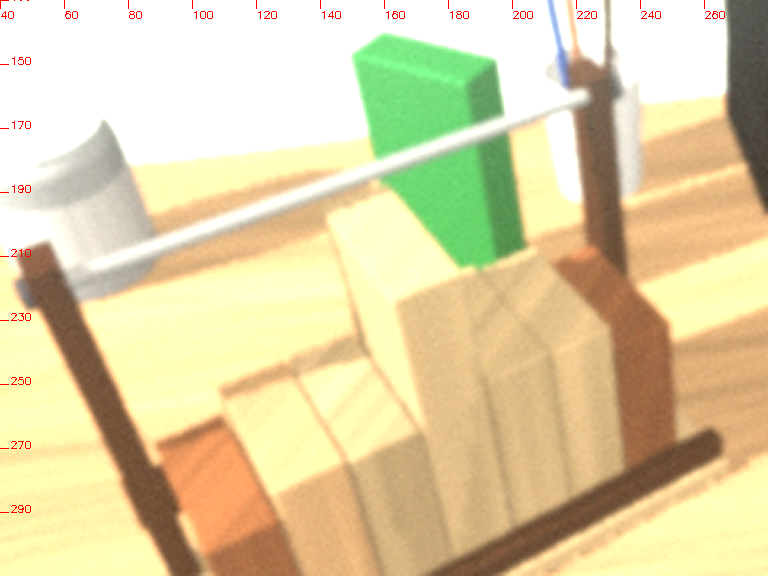

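The top face corners are readable. In the scene view the front ones are at about (367.5,218) and (385,228.7). In the side view the front ones are at (164.4,223.8) and (190.6,213.8), and the rear ones at (142.2,197.2) and (162.5,188.4).

```bash
python3 - <<'E'
from h import *
s=load('scene0');d=load('side0')
print('scene front',[np.round(onz(s,u,v,.192),4) for u,v in [(367.5,218),(385,228.7)]])
P=[onz(d,u,v,.192) for u,v in [(164.4,223.8),(190.6,213.8),(162.5,188.4),(142.2,197.2)]]
print('side',np.round(P,4), np.mean(P,0)); 
for i in range(4): print(np.linalg.norm(P[i]-P[(i+1)%4]))
e=(P[2]+P[3]-P[0]-P[1])/2; print('xdir',np.degrees(np.arctan2(e[1],e[0])))
e=(P[1]-P[0]);print('ydir-ish',np.degrees(np.arctan2(e[1],e[0])))
# rod endpoints for direction z=0.202
for dd,pts in ((s,[(285,213.5),(424,296)]),(d,[(69,213),(222,160)])):
    a,b=[onz(dd,u,v,.202) for u,v in pts]; print('rod',a,b,np.degrees(np.arctan2(*(b-a)[[1,0]])))
# plate
for u,v in [(287,132),(313,176),(216.5,150)]: print('sc',onz(s,u,v,.03))
for u,v in [(400,224),(434,290),(326,229)]: print('si',onz(d,u,v,.03))
E
python3 - <<'E'
import cv2
im=cv2.imread('pics/scene0.png')[125:215,205:325]
cv2.imwrite('pics/p1.png',cv2.convertScaleAbs(cv2.resize(im,None,fx=6,fy=6,interpolation=2),alpha=2.2))
im=cv2.imread('pics/side0.png')[215:315,315:445]
cv2.imwrite('pics/p2.png',cv2.convertScaleAbs(cv2.resize(im,None,fx=6,fy=6,interpolation=2),alpha=2.2))
E
```

```text
scene front [array([0.5593, 0.1283, 0.192 ]), array([0.5482, 0.1583, 0.192 ])]
side [[0.5452 0.1529 0.192 ]
 [0.5584 0.1185 0.192 ]
 [0.6272 0.1557 0.192 ]
 [0.6117 0.1839 0.192 ]] [0.58560652 0.15274754 0.192     ]
0.03691858418272651
0.07829172639543121
0.032211481526929625
0.07333108099509916
xdir 26.74479039028024
ydir-ish -69.10950855317586
rod [0.67013066 0.06274934 0.202     ] [0.57728524 0.28121556 0.202     ] 113.02488746771039
rod [0.58328435 0.27368619 0.202     ] [0.6701354 0.0623111 0.202    ] -67.66293000491818
sc [ 0.4805775  -0.23801633  0.03      ]
sc [ 0.50059815 -0.10076403  0.03      ]
sc [ 0.64006853 -0.26662426  0.03      ]
si [ 0.6405242  -0.26501343  0.03      ]
si [ 0.47948989 -0.24210383  0.03      ]
si [ 0.65870621 -0.12050352  0.03      ]
```

View pics/p1.png

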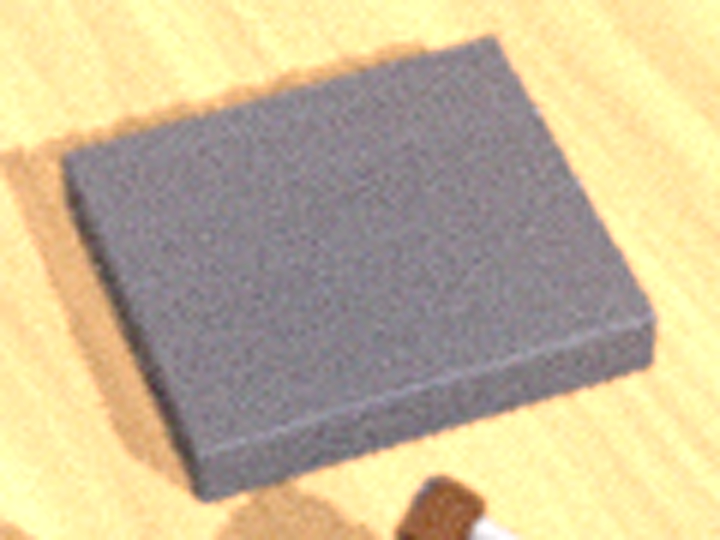

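View pics/p2.png

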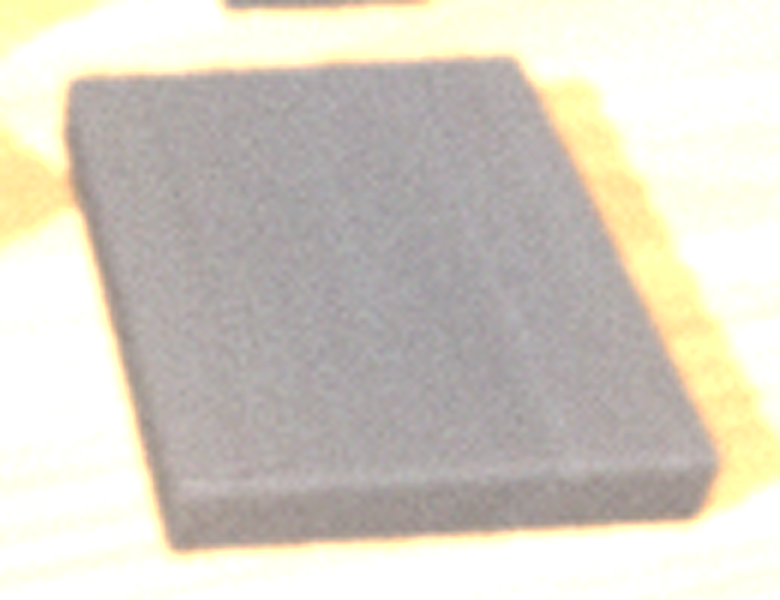

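```bash
cat >> h.py <<'E'
from scipy.spatial.transform import Rotation as Ro
def pose(yaw,tip=0):
    # tool x = rack x dir at yaw; tip = degrees tipped towards front (-x)
    a=np.radians(yaw); c,s=np.cos(a),np.sin(a)
    R=np.array([[c,0,-s],[s,0,c],[0,-1,0]],float)
    lat=np.array([-s,c,0]) 
    return Ro.from_rotvec(-np.radians(tip)*lat).as_matrix()@R
def go(p,R,q=None):
    q=q or r.sense(); R0=q['ee_rot']
    print('t',q['time_s'],'tcp',np.round(q['tcp_pos'],4),'F',np.round(q['wrist_force'],1),'w',round(q['gripper_width'],3))
    print('turn',np.round(Ro.from_matrix(R0.T@R).as_rotvec(),3),'shift cm',np.round(R0.T@(np.array(p)-q['tcp_pos'])*100,2))
def row2w(X,Y,yaw=22.7):
    a=np.radians(yaw); return np.array([np.cos(a)*X-np.sin(a)*Y,np.sin(a)*X+np.cos(a)*Y])
E
python3 -c "
from h import *
p=row2w(.593,-.083); print(p); go([*p,.33],pose(22.7))"
```

```text
[0.57909529 0.15227162]
t 0.15 tcp [ 0.1886 -0.5954  0.2327] F [-0.6  1.1 -0.7] w 1.001
turn [-0.002 -0.09  -0.   ] shift cm [59.79 -9.64 59.51]
```

step_arm(moves=[[[0,-0.02,0,3,-3,3,100],[0,-0.04,0,6,-6,6,100],[0,-0.06,0,9,-9.6,9,100],[0,-0.09,0,12,-9.6,12,100],[0,-0.09,0,14.5,-9.6,14.5,100]]])

```text
time_s: 0.57
tcp_pos: [0.2731, -0.4342, 0.3285]
ee_rot: [[0.922, 0.003, -0.386], [0.386, -0.003, 0.922], [0.001, -1.0, -0.004]]
wrist_force: [2.2, 0.5, 0.4]
gripper_width: 1.0
```

```bash
python3 -c "
from h import *
p=row2w(.593,-.083); go([*p,.33],pose(22.7))"
```

```text
t 0.5667 tcp [ 0.2731 -0.4342  0.3285] F [2.2 0.5 0.4] w 1.0
turn [0.004 0.    0.001] shift cm [50.88 -0.26 42.27]
```

step_arm(moves=[[[0,0,0,3.1,0,2.6,100],[0,0,0,6.2,0,5.2,100],[0,0,0,9.3,0,7.8,100],[0,0,0,12.4,0,10.4,100],[0,0,0,15.5,0,13,100]]])

```text
time_s: 0.98
tcp_pos: [0.3652, -0.253, 0.3262]
ee_rot: [[0.922, 0.0, -0.386], [0.386, 0.0, 0.922], [0.0, -1.0, -0.0]]
wrist_force: [0.3, -0.2, 0.2]
gripper_width: 1.0
```

step_arm(moves=[[[0,0,0,3.1,0,2.6,100],[0,0,0,6.2,0,5.2,100],[0,0,0,9.3,0,7.8,100],[0,0,0,12.4,0,10.4,100],[0,0,0,15.5,0,13,100]]])

```text
time_s: 1.4
tcp_pos: [0.4579, -0.0731, 0.3263]
ee_rot: [[0.922, 0.0, -0.387], [0.387, 0.0, 0.922], [0.0, -1.0, 0.0]]
wrist_force: [0.8, -0.9, 0.6]
gripper_width: 1.004
```

```bash
python3 -c "
from h import *
p=row2w(.593,-.083); go([*p,.33],pose(22.7))"
```

```text
t 1.4 tcp [ 0.4579 -0.0731  0.3263] F [ 0.8 -0.9  0.6] w 1.004
turn [-0.     0.001  0.   ] shift cm [19.89 -0.36 16.09]
```

step_arm(moves=[[[0,0,0,3.1,0,2.6,100],[0,0,0,6.2,0,5.2,100],[0,0,0,9,0,7.8,100],[0,0,0,12,0,10.4,100],[0,0,0,14,0,13,100]]])

```text
time_s: 1.82
tcp_pos: [0.5377, 0.1013, 0.3254]
ee_rot: [[0.922, -0.001, -0.387], [0.387, -0.0, 0.922], [-0.001, -1.0, -0.0]]
wrist_force: [0.4, -1.3, 1.1]
gripper_width: 0.998
```

step_arm(moves=[[[0,0,0,0,0,0,100],[0,0,0,0,0,0,100],[0,0,0,0,0,0,100],[0,0,0,0,0,0,100],[0,0,0,0,0,0,100]]])

```text
time_s: 2.23
tcp_pos: [0.5363, 0.0978, 0.3265]
ee_rot: [[0.923, 0.0, -0.385], [0.385, 0.0, 0.923], [0.0, -1.0, 0.0]]
wrist_force: [-0.1, 0.7, -0.3]
gripper_width: 1.002
```

```bash
python3 -c "
from h import *
p=row2w(.593,-.083); go([*p,.33],pose(22.7)); d=cap('wrist','w1.png'); print(d['cam_to_world'])
for z in (.192,):
  for dx in(-.04,.04):
    for dy in (-.016,.016): print(proj(d,[*row2w(.605+dx,-.083+dy),z]))"
```

```text
t 2.2333 tcp [0.5363 0.0978 0.3265] F [-0.1  0.7 -0.3] w 1.002
turn [-0.    -0.001  0.   ] shift cm [ 6.04 -0.35  3.38]
[[-3.84673002e-01  8.95527296e-01  2.23735431e-01  4.76009742e-01]
 [ 9.23052799e-01  3.73323044e-01  9.27547080e-02  7.29838061e-02]
 [-4.61219418e-04  2.42199848e-01 -9.70226273e-01  4.77215820e-01]
 [ 0.00000000e+00  0.00000000e+00  0.00000000e+00  1.00000000e+00]]
(np.float64(298.15739840334095), np.float64(243.23648571407898))
(np.float64(337.5946096651235), np.float64(243.1923685216102))
(np.float64(296.964918726554), np.float64(331.1677661955857))
(np.float64(334.01206350212317), np.float64(331.13310885910556))
```

View pics/w1.png

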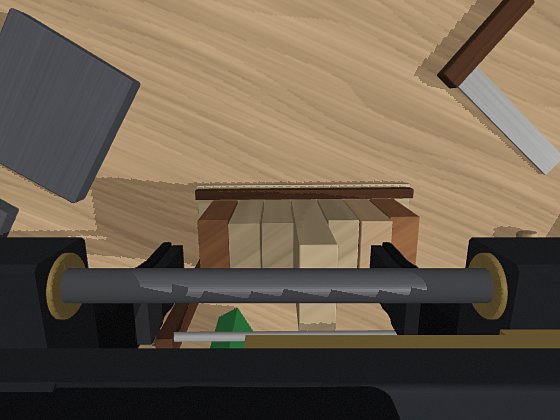

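In the wrist view the tall blank's front top edge runs from (300,244) to (337,244). The estimate predicts (298..338,243), so it is good to about 1 mm. The sill line is level, so the yaw is right as well.

step_arm(moves=[[[0,0,0,2,0,1.1,100],[0,0,0,4,0,2.2,100],[0,0,0,6,0,3.4,100],[0,0,0,6,0,3.4,100],[0,0,0,6,3,3.4,100]]])

```text
time_s: 2.7
tcp_pos: [0.5823, 0.1542, 0.3017]
ee_rot: [[0.922, 0.012, -0.387], [0.387, 0.004, 0.922], [0.012, -1.0, -0.001]]
wrist_force: [1.6, -0.9, 1.7]
gripper_width: 1.0
```

step_arm(moves=[[[0,0,0,0,2.2,0,100],[0,0,0,0,4.4,0,100],[0,0,0,0,6,0,100],[0,0,0,0,7.5,0,100],[0,0,0,0,7.5,0,100]]])

```text
time_s: 3.12
tcp_pos: [0.5768, 0.1518, 0.2179]
ee_rot: [[0.923, -0.006, -0.385], [0.385, -0.002, 0.923], [-0.007, -1.0, 0.0]]
wrist_force: [-0.1, -0.2, -1.2]
gripper_width: 1.003
```

```bash
python3 -c "
from h import *
p=row2w(.593,-.0825); go([*p,.160],pose(22.7)); cap('side','s1.png'); cap('scene','c1.png')"
```

```text
t 3.1167 tcp [0.5768 0.1518 0.2179] F [-0.1 -0.2 -1.2] w 1.003
turn [-0.    -0.001 -0.007] shift cm [0.27 5.79 0.  ]
```

View pics/s1.png

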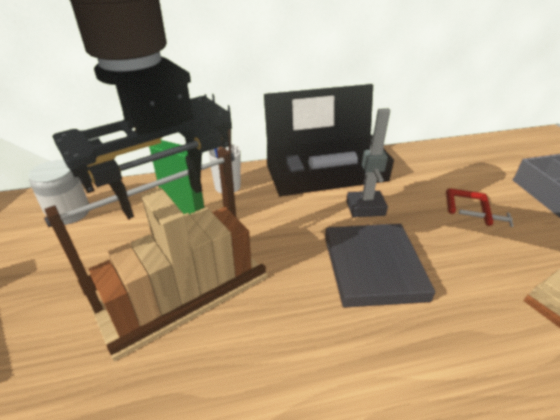

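View pics/c1.png

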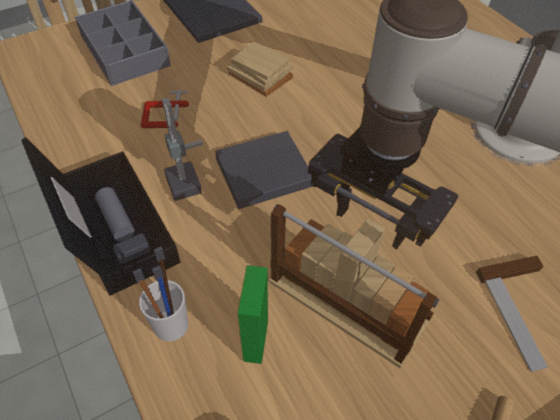

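The fingers straddle the tall blank's top, around (163,205) in the side view, and the body clears the posts. Next I descend.

step_arm(moves=[[[0,0,0,0,1.5,0,100],[0,0,0,0,3,0,100],[0,0,0,0,4.5,0,100],[0,0,0,0,5.3,0,100],[0,0,0,0,5.8,0,100]]])

```text
time_s: 3.63
tcp_pos: [0.5791, 0.1532, 0.1635]
ee_rot: [[0.922, 0.001, -0.386], [0.386, 0.0, 0.922], [0.001, -1.0, -0.0]]
wrist_force: [-1.0, 0.5, -0.2]
gripper_width: 0.998
```

step_arm(moves=[[[0,0,0,0,0,0,60],[0,0,0,0,0,0,50],[0,0,0,0,0,0,45],[0,0,0,0,0,0,45],[0,0,0,0,0,0,45]]])

```text
time_s: 4.05
tcp_pos: [0.5792, 0.1536, 0.164]
ee_rot: [[0.922, 0.001, -0.387], [0.387, 0.001, 0.922], [0.001, -1.0, 0.0]]
wrist_force: [-0.3, 0.1, -0.0]
gripper_width: 0.706
```

```bash
python3 -c "
from h import *
p=row2w(.593,-.0825); go([*p,.160],pose(22.7)); cap('wrist','w2.png')"
```

```text
t 4.05 tcp [0.5792 0.1536 0.164 ] F [-0.3  0.1 -0. ] w 0.706
turn [-0.     0.001  0.001] shift cm [-0.06  0.4  -0.07]
```

View pics/w2.png

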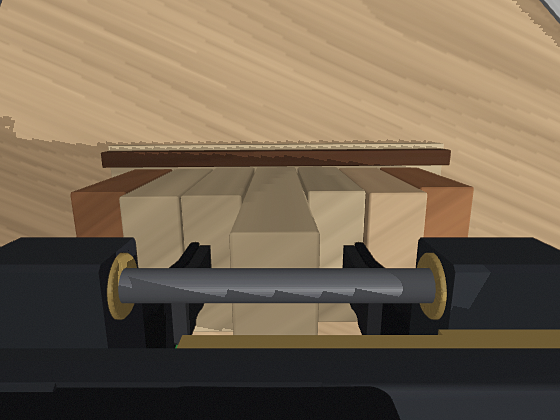

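The blank sits at columns 231 to 318, centred between the fingers at about 208 and 346. I'll close.

step_arm(moves=[[[0,0,0,0,0,0,40],[0,0,0,0,0,0,30],[0,0,0,0,0,0,20],[0,0,0,0,0,0,10],[0,0,0,0,0,0,0]]])

```text
time_s: 4.52
tcp_pos: [0.5788, 0.1534, 0.1632]
ee_rot: [[0.922, -0.0, -0.386], [0.386, -0.0, 0.922], [-0.0, -1.0, -0.0]]
wrist_force: [-0.7, -0.8, -0.2]
gripper_width: 0.365
```

step_arm(moves=[[[0,0,0,0,0,0,0],[0,0,0,0,0,0,0],[0,0,0,0,0,0,0],[0,0,0,0,0,0,0],[0,0,0,0,0,0,0]]])

```text
time_s: 4.93
tcp_pos: [0.5788, 0.1534, 0.1632]
ee_rot: [[0.922, -0.0, -0.386], [0.386, -0.0, 0.922], [-0.0, -1.0, -0.0]]
wrist_force: [0.5, -0.5, 0.4]
gripper_width: 0.369
```

```bash
python3 - <<'E'
from h import *
q=r.sense(); p0=q['tcp_pos']
# tip about front bottom edge
piv=np.array([*row2w(.565,-.0825),.012]); a=np.radians(22.7); lat=np.array([-np.sin(a),np.cos(a),0])
for t in (3,6,9,12,14,16):
    M=Ro.from_rotvec(-np.radians(t)*lat); p=piv+M.apply(p0-piv)
    print(t); go(p,M.as_matrix()@q['ee_rot'],q)
E
```

```text
3
t 4.9333 tcp [0.5788 0.1534 0.1632] F [ 0.5 -0.5  0.4] w 0.369
turn [-0.     0.    -0.052] shift cm [-0.8  -0.13  0.  ]
6
t 4.9333 tcp [0.5788 0.1534 0.1632] F [ 0.5 -0.5  0.4] w 0.369
turn [-0.     0.    -0.105] shift cm [-1.6  -0.21  0.  ]
9
t 4.9333 tcp [0.5788 0.1534 0.1632] F [ 0.5 -0.5  0.4] w 0.369
turn [-0.     0.    -0.157] shift cm [-2.4  -0.25  0.  ]
12
t 4.9333 tcp [0.5788 0.1534 0.1632] F [ 0.5 -0.5  0.4] w 0.369
turn [-0.     0.    -0.209] shift cm [-3.21 -0.26  0.  ]
14
t 4.9333 tcp [0.5788 0.1534 0.1632] F [ 0.5 -0.5  0.4] w 0.369
turn [-0.     0.    -0.244] shift cm [-3.74 -0.23  0.  ]
16
t 4.9333 tcp [0.5788 0.1534 0.1632] F [ 0.5 -0.5  0.4] w 0.369
turn [-0.     0.    -0.279] shift cm [-4.28 -0.19  0.  ]
```

The grip holds at 0.369, which is 32 mm. Next I tip it about the front foot edge, adding a slight backward and upward allowance for the sill once past 6°.

step_arm(moves=[[[0,0,-0.026,-0.4,-0.07,0,0],[0,0,-0.052,-0.8,-0.13,0,0],[0,0,-0.079,-1.2,-0.17,0,0],[0,0,-0.105,-1.6,-0.22,0,0],[0,0,-0.131,-1.95,-0.26,0,0]]])

```text
time_s: 5.35
tcp_pos: [0.5605, 0.1458, 0.1654]
ee_rot: [[0.914, 0.121, -0.386], [0.383, 0.051, 0.922], [0.131, -0.991, 0.0]]
wrist_force: [-0.3, -0.9, -2.4]
gripper_width: 0.366
```

```bash
python3 - <<'E'
from h import *
q=r.sense(); p0=np.array([0.5788,0.1534,0.1632]); R0=pose(22.7)
piv=np.array([*row2w(.565,-.0825),.012]); a=np.radians(22.7); lat=np.array([-np.sin(a),np.cos(a),0]);fx=np.array([np.cos(a),np.sin(a),0])
for t in (10,12,14):
    M=Ro.from_rotvec(-np.radians(t)*lat); p=piv+M.apply(p0-piv)+fx*.0015+[0,0,.002]
    print(t); go(p,M.as_matrix()@R0,q)
print(q['ee_rot'])
E
```

```text
10
t 5.35 tcp [0.5605 0.1458 0.1654] F [-0.3 -0.9 -2.4] w 0.366
turn [-0.     0.    -0.043] shift cm [-0.5  -0.31 -0.  ]
12
t 5.35 tcp [0.5605 0.1458 0.1654] F [-0.3 -0.9 -2.4] w 0.366
turn [-0.     0.    -0.078] shift cm [-1.03 -0.38 -0.  ]
14
t 5.35 tcp [0.5605 0.1458 0.1654] F [-0.3 -0.9 -2.4] w 0.366
turn [-0.     0.    -0.113] shift cm [-1.57 -0.42 -0.  ]
[[ 9.14384390e-01  1.21062285e-01 -3.86322548e-01]
 [ 3.82953826e-01  5.09069030e-02  9.22363732e-01]
 [ 1.31329945e-01 -9.91338696e-01  1.87212291e-04]]
```

step_arm(moves=[[[0,0,-0.022,-0.25,-0.16,0,0],[0,0,-0.043,-0.5,-0.31,0,0],[0,0,-0.078,-1.03,-0.38,0,0],[0,0,-0.113,-1.57,-0.42,0,0],[0,0,-0.113,-1.57,-0.42,0,0]]])

```text
time_s: 5.77
tcp_pos: [0.5444, 0.139, 0.1672]
ee_rot: [[0.895, 0.223, -0.386], [0.375, 0.094, 0.922], [0.242, -0.97, 0.001]]
wrist_force: [1.5, 0.6, -3.2]
gripper_width: 0.366
```

step_arm(moves=[[[0,0,0,0,0,0,0],[0,0,0,0,0,0,0],[0,0,0,0,0,0,0],[0,0,0,0,0,0,0],[0,0,0,0,0,0,0]]])

```text
time_s: 6.18
tcp_pos: [0.5461, 0.1397, 0.1675]
ee_rot: [[0.895, 0.222, -0.386], [0.375, 0.093, 0.922], [0.24, -0.971, -0.0]]
wrist_force: [-0.5, -1.0, -3.0]
gripper_width: 0.362
```

```bash
python3 - <<'E'
from h import *
q=r.sense(); print(q['tcp_pos'],q['wrist_force'],np.degrees(np.arcsin(q['ee_rot'][2,0])))
cap('side','s3.png'); cap('scene','c3.png')
a=cv2.imread('pics/s3.png')[100:340,20:300];cv2.imwrite('pics/s3z.png',cv2.resize(a,None,fx=2.4,fy=2.4,interpolation=2))
E
```

```text
[0.54608291 0.13969894 0.16746846] [-0.48425291 -0.95818764 -2.96099916] 13.906580885316275
```

View pics/s3z.png

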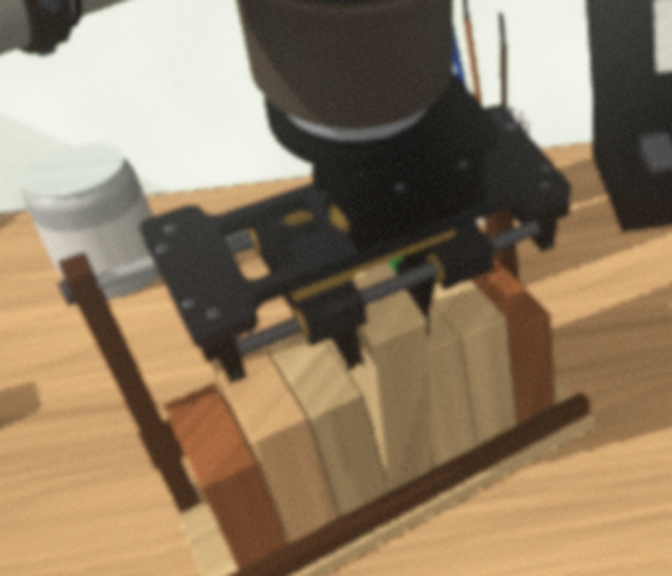

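View pics/c3.png

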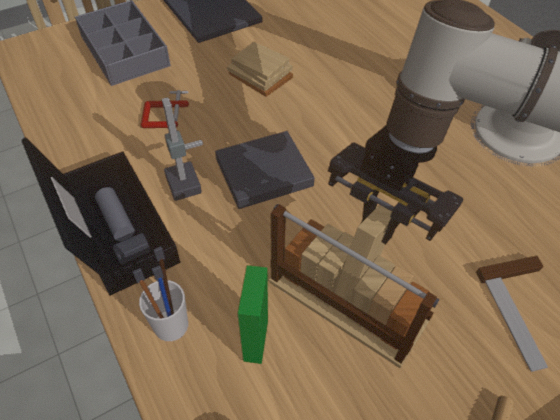

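It is tipped 13.9° with the foot still behind the sill, and the neighbours are unmoved. I'll lift along the blank's own axis, which keeps clear of both the sill and the rod.

step_arm(moves=[[[0,0,0,0,-1,0,0],[0,0,0,0,-2.5,0,0],[0,0,0,0,-4.5,0,0],[0,0,0,0,-6.5,0,0],[0,0,0,0,-8.5,0,0]]])

```text
time_s: 6.7
tcp_pos: [0.5266, 0.1315, 0.2519]
ee_rot: [[0.895, 0.223, -0.386], [0.375, 0.093, 0.922], [0.242, -0.97, 0.0]]
wrist_force: [0.8, -0.1, -4.1]
gripper_width: 0.364
```

step_arm(moves=[[[0,0,0,0,-2.5,0,0],[0,0,0,-0.5,-5,0,0],[0,0,0,-1.5,-7.5,0,0],[0,0,0,-2.5,-10,0,0],[0,0,0,-4,-12,0,0]]])

```text
time_s: 7.12
tcp_pos: [0.4643, 0.1053, 0.3601]
ee_rot: [[0.894, 0.226, -0.386], [0.375, 0.095, 0.922], [0.245, -0.97, 0.0]]
wrist_force: [0.7, 0.9, -2.9]
gripper_width: 0.367
```

```bash
python3 - <<'E'
from h import *
q=r.sense(); print(q['tcp_pos'],q['wrist_force'],q['joints'],np.degrees(np.arcsin(q['ee_rot'][2,0])),q['gripper_width'])
cap('side','s4.png'); cap('scene','c4.png')
E
```

```text
[0.46429815 0.10532202 0.360067  ] [ 0.70789358  0.86326995 -2.89729344] [  34.20612869   -4.30905342  -16.04428661    3.08589138  -64.39520361
 -102.46846362] 14.172340146525249 0.3667928100450671
```

View pics/s4.png

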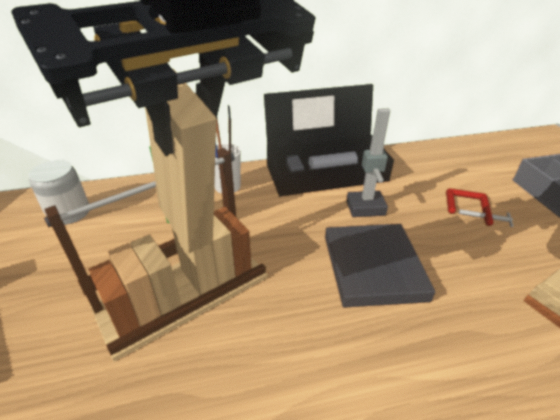

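View pics/c4.png

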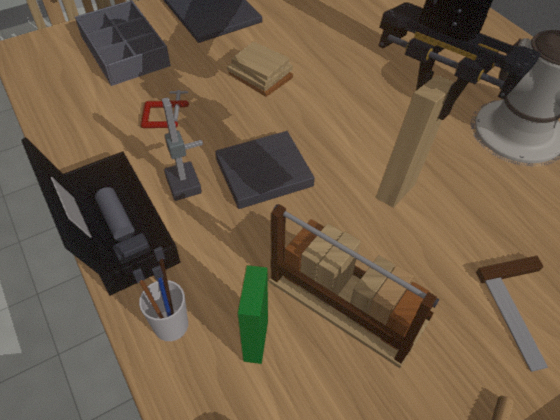

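The blank is free of the rack and still held, and the neighbours are standing (scene view, 320..400, 250..290). Next I bring it upright and carry it over the plate at height.

```bash
python3 -c "
from h import *
go([.559,-.188,.36],pose(22.7))"
```

```text
t 7.2167 tcp [0.4635 0.1048 0.3621] F [ 0.5  0.6 -3.4] w 0.363
turn [-0.001  0.001  0.252] shift cm [ -2.49  -0.45 -30.69]
```

step_arm(moves=[[[0,0,0.03,-0.2,0,-2,0],[0,0,0.06,-0.4,0,-4.5,0],[0,0,0.1,-0.7,-0.1,-7.5,0],[0,0,0.14,-1,-0.2,-10.5,0],[0,0,0.18,-1.4,-0.3,-13.5,0]]])

```text
time_s: 7.63
tcp_pos: [0.5039, -0.0256, 0.357]
ee_rot: [[0.92, 0.058, -0.387], [0.386, 0.025, 0.922], [0.063, -0.998, 0.001]]
wrist_force: [0.5, 0.9, -3.4]
gripper_width: 0.361
```

```bash
python3 -c "
from h import *
go([.559,-.188,.36],pose(22.7))"
```

```text
t 7.6333 tcp [ 0.5039 -0.0256  0.357 ] F [ 0.5  0.9 -3.4] w 0.361
turn [-0.001  0.001  0.063] shift cm [ -1.18  -0.39 -17.1 ]
```

step_arm(moves=[[[0,0,0.02,-0.2,0,-3,0],[0,0,0.04,-0.4,-0.1,-6,0],[0,0,0.06,-0.7,-0.2,-9,0],[0,0,0.065,-0.9,-0.3,-12,0],[0,0,0.065,-1.1,-0.4,-15,0]]])

```text
time_s: 8.05
tcp_pos: [0.5519, -0.1686, 0.3593]
ee_rot: [[0.922, -0.001, -0.387], [0.387, -0.0, 0.922], [-0.001, -1.0, 0.001]]
wrist_force: [1.7, -0.0, -2.6]
gripper_width: 0.364
```

step_arm(moves=[[[0,0,0,0,0,-1,0],[0,0,0,0,0,-1.5,0],[0,0,0,0,0,-1.5,0],[0,0,0,0,0,-1.5,0],[0,0,0,0,0,-1.5,0]]])

```text
time_s: 8.47
tcp_pos: [0.5566, -0.1799, 0.3602]
ee_rot: [[0.922, -0.001, -0.388], [0.388, 0.0, 0.922], [-0.001, -1.0, 0.0]]
wrist_force: [0.2, 0.1, -3.4]
gripper_width: 0.366
```

```bash
python3 -c "
from h import *
go([.559,-.188,.183],pose(22.7)); cap('scene','c5.png');cap('side','s5.png'); print(r.sense()['ee_rot'])"
```

```text
t 8.4667 tcp [ 0.5566 -0.1799  0.3602] F [ 0.2  0.1 -3.4] w 0.366
turn [-0.     0.002 -0.001] shift cm [-0.09 17.72 -0.84]
[[ 9.21670770e-01 -1.90725768e-04 -3.87972880e-01]
 [ 3.87972842e-01 -2.08016564e-04  9.21670782e-01]
 [-2.56491153e-04 -9.99999960e-01 -1.17726368e-04]]
```

View pics/c5.png

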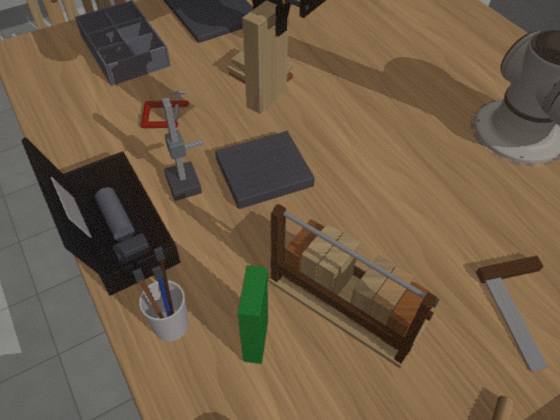

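View pics/s5.png

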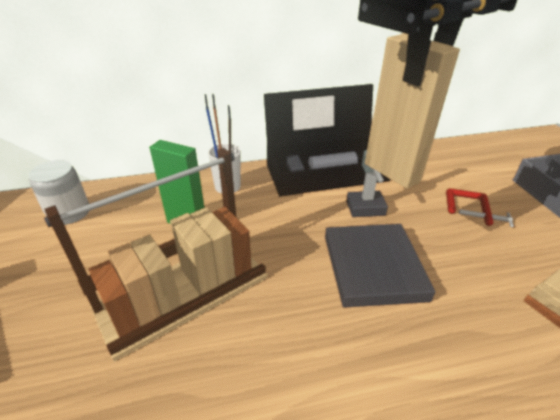

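The blank is above the plate: scene (265,60), side (412,115). I'll check that it hangs upright by comparing the predicted corners with the image.

```bash
python3 - <<'E'
from h import *
q=r.sense();p=q['tcp_pos'];R=q['ee_rot']
for n,f in (('side','s5'),('scene','c5')):
    d=load(f); im=d['image'][:,:,::-1].copy()
    for z in (-.151,.029):
        for x in(-.028,.052):
            for y in(-.016,.016):
                u,v=proj(d,p+R[:,0]*x+R[:,2]*y+[0,0,z]); cv2.circle(im,(int(u),int(v)),2,(0,0,255),-1)
    c=im[0:220,330:480] if n=='side' else im[0:140,200:330]
    cv2.imwrite(f'pics/{f}o.png',cv2.resize(c,None,fx=2.7,fy=2.7))
a=cv2.imread('pics/s5o.png');b=cv2.imread('pics/c5o.png');h=max(len(a),len(b))
cv2.imwrite('pics/o5.png',np.hstack([cv2.copyMakeBorder(x,0,h-len(x),0,0,0) for x in(a,b)]))
E
```

```text
(no output)
```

View pics/o5.png

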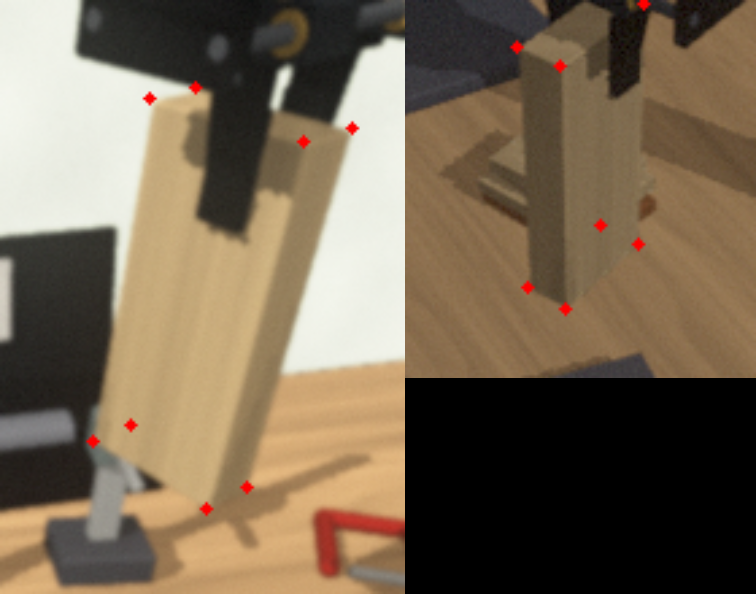

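The predicted corners match within a few pixels, so the blank hangs upright with no slip. I'll lower it.

step_arm(moves=[[[0,0,0,0,2,-0.4,0],[0,0,0,0,5,-0.8,0],[0,0,0,0,8,-0.8,0],[0,0,0,0,11,-0.8,0],[0,0,0,0,13,-0.8,0]]])

```text
time_s: 8.98
tcp_pos: [0.5584, -0.1872, 0.2272]
ee_rot: [[0.922, -0.004, -0.387], [0.387, 0.001, 0.922], [-0.004, -1.0, 0.003]]
wrist_force: [-0.5, -0.5, -4.3]
gripper_width: 0.364
```

step_arm(moves=[[[0,0,0,0,1,0,0],[0,0,0,0,2,0,0],[0,0,0,0,3,0,0],[0,0,0,0,3.5,0,0],[0,0,0,0,3.5,0,0]]])

```text
time_s: 9.4
tcp_pos: [0.5597, -0.1883, 0.1945]
ee_rot: [[0.922, -0.002, -0.387], [0.387, -0.0, 0.922], [-0.002, -1.0, 0.001]]
wrist_force: [0.4, 0.1, -3.1]
gripper_width: 0.366
```

```bash
python3 -c "
from h import *
go([.559,-.188,.181],pose(22.7)); cap('scene','c6.png');cap('side','s6.png')"
```

```text
t 9.4 tcp [ 0.5597 -0.1883  0.1945] F [ 0.4  0.1 -3.1] w 0.366
turn [-0.001  0.001 -0.002] shift cm [-0.05  1.35  0.05]
```

View pics/s6.png

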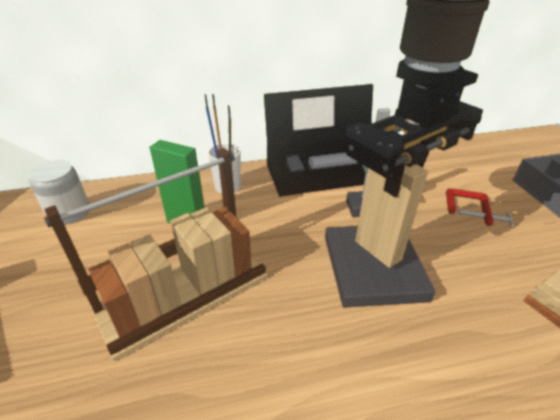

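View pics/c6.png

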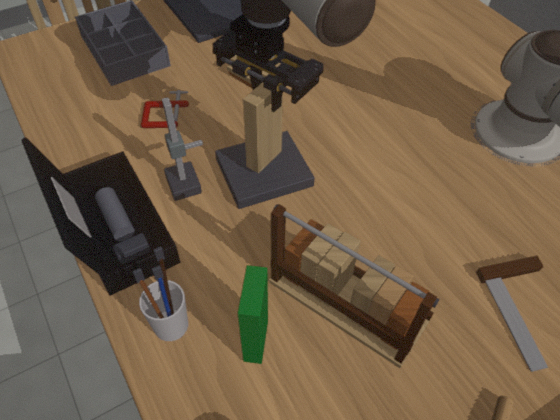

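It is centred over the plate. I'll lower it gently to contact.

step_arm(moves=[[[0,0,0,0,0.4,0,0],[0,0,0,0,0.8,0,0],[0,0,0,0,1.1,0,0],[0,0,0,0,1.2,0,0],[0,0,0,0,1.2,0,0]]])

```text
time_s: 9.92
tcp_pos: [0.5596, -0.1885, 0.1825]
ee_rot: [[0.922, -0.002, -0.386], [0.386, -0.0, 0.922], [-0.002, -1.0, 0.0]]
wrist_force: [0.7, 0.5, -3.9]
gripper_width: 0.364
```

step_arm(moves=[[[0,0,0,0,0.05,0,0],[0,0,0,0,0.1,0,0],[0,0,0,0,0.1,0,0],[0,0,0,0,0.1,0,0],[0,0,0,0,0.1,0,0]]])

```text
time_s: 10.33
tcp_pos: [0.5599, -0.1885, 0.1821]
ee_rot: [[0.922, -0.001, -0.386], [0.386, -0.0, 0.922], [-0.001, -1.0, -0.0]]
wrist_force: [-0.5, 0.6, -4.4]
gripper_width: 0.362
```

step_arm(moves=[[[0,0,0,0,0.05,0,0],[0,0,0,0,0.1,0,0],[0,0,0,0,0.15,0,0],[0,0,0,0,0.15,0,0],[0,0,0,0,0.15,0,0]]])

```text
time_s: 10.75
tcp_pos: [0.5601, -0.1885, 0.1812]
ee_rot: [[0.922, -0.0, -0.387], [0.387, -0.001, 0.922], [-0.0, -1.0, -0.001]]
wrist_force: [-1.4, 0.7, 1.3]
gripper_width: 0.364
```

Contact: the force went from −4 to +1.3 N. I'll open slowly, without moving the arm.

step_arm(moves=[[[0,0,0,0,0,0,36],[0,0,0,0,0,0,40],[0,0,0,0,0,0,45],[0,0,0,0,0,0,50],[0,0,0,0,0,0,60]]])

```text
time_s: 11.17
tcp_pos: [0.56, -0.1886, 0.1805]
ee_rot: [[0.922, -0.0, -0.386], [0.386, -0.001, 0.922], [-0.001, -1.0, -0.0]]
wrist_force: [-0.2, 0.4, -0.4]
gripper_width: 0.503
```

step_arm(moves=[[[0,0,0,0,0,0,80],[0,0,0,0,0,0,100],[0,0,0,0,0,0,100],[0,0,0,0,0,0,100],[0,0,0,0,0,0,100]]])

```text
time_s: 11.58
tcp_pos: [0.5599, -0.1885, 0.1805]
ee_rot: [[0.922, -0.001, -0.387], [0.387, -0.0, 0.922], [-0.001, -1.0, -0.0]]
wrist_force: [-0.1, -0.9, -0.1]
gripper_width: 0.868
```

```bash
python3 -c "
from h import *
go([.559,-.188,.33],pose(22.7)); cap('wrist','w7.png')"
```

```text
t 11.5833 tcp [ 0.5599 -0.1885  0.1805] F [-0.1 -0.9 -0.1] w 0.868
turn [ 0.     0.001 -0.001] shift cm [ -0.08 -14.95   0.08]
```

View pics/w7.png

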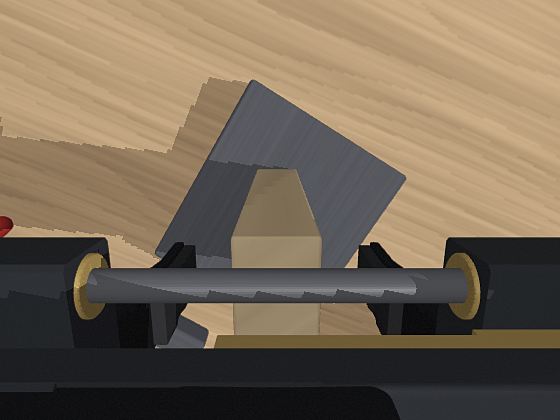

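The blank (columns 232 to 321) stands free between the open fingers. I'll retract upward.

step_arm(moves=[[[0,0,0,0,-1,0,100],[0,0,0,0,-3,0,100],[0,0,0,0,-6,0,100],[0,0,0,0,-9,0,100],[0,0,0,0,-12,0,100]]])

```text
time_s: 12.05
tcp_pos: [0.5597, -0.1885, 0.3027]
ee_rot: [[0.922, -0.001, -0.387], [0.387, -0.001, 0.922], [-0.001, -1.0, -0.0]]
wrist_force: [0.4, -0.5, -0.7]
gripper_width: 0.994
```

step_arm(moves=[[[0,0,0,-3,-2,0,100],[0,0,0,-6,-2,0,100],[0,0,0,-9,-2,0,100],[0,0,0,-10,-2,0,100],[0,0,0,-10,-2,0,100]]])

```text
time_s: 12.47
tcp_pos: [0.4659, -0.2278, 0.3223]
ee_rot: [[0.923, 0.001, -0.385], [0.385, -0.001, 0.923], [0.001, -1.0, -0.001]]
wrist_force: [-0.3, 0.2, -1.0]
gripper_width: 1.001
```

```bash
python3 - <<'E'
from h import *
q=r.sense();print(q['time_s'],q['tcp_pos'],q['joint_velocities'])
for n,f in (('side','s8'),('scene','c8')):
    d=cap(n,f+'.png'); im=d['image'][:,:,::-1].copy()
    c=np.array([.5600+.011,-.1885+.005]); 
    for z in (.03,.21):
        for x in(-.04,.04):
            for y in(-.016,.016):
                u,v=proj(d,[*(c+row2w(x,y)),z]); cv2.circle(im,(int(u),int(v)),1,(0,0,255),-1)
    cv2.imwrite(f'pics/{f}o.png',im)
# changes in rack
for n,a,b,box in(('side','side0','s8',(90,330,60,270)),('scene','scene0','c8',(200,350,270,440))):
    A=load(a)['image'].astype(int);B=load(b)['image'].astype(int);m=(abs(A-B).max(2)>40);y0,y1,x0,x1=box
    cv2.imwrite(f'pics/diff_{n}.png',m.astype(np.uint8)*255)
E
```

```text
12.4667 [ 0.46585001 -0.22782051  0.32232159] [ 1.18943544  2.56027802  2.14016562 -0.02695863  1.13891531 -0.78152502]
```

View pics/s8o.png

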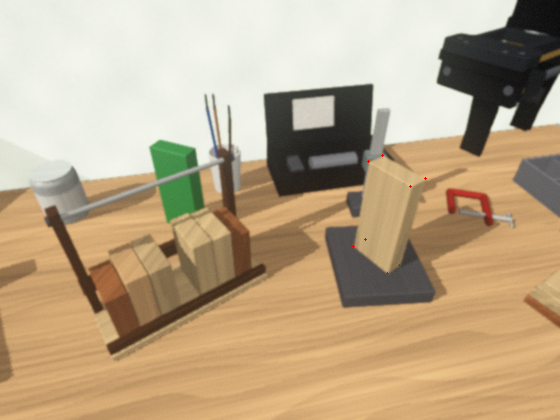

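View pics/c8o.png

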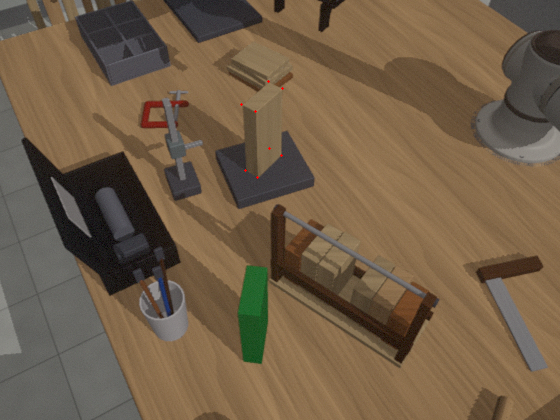

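View pics/diff_side.png

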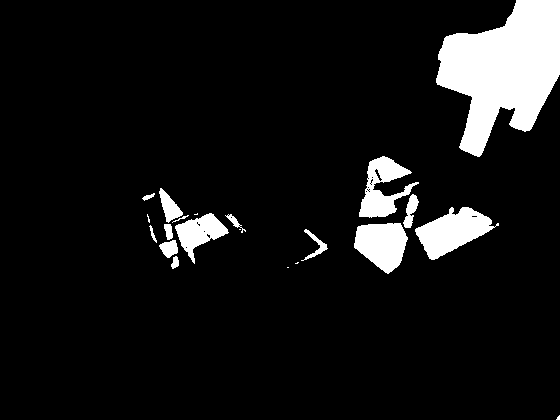

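The blank stands upright in the middle of the plate, and the arm is clear. The short blanks' outlines are unchanged; the difference patches on their tops are the tall blank's shadow going away. I'll let it settle for one call and then hand in.

step_arm(moves=[[[0,0,0,0,0,0,100],[0,0,0,0,0,0,100],[0,0,0,0,0,0,100],[0,0,0,0,0,0,100],[0,0,0,0,0,0,100]]])

```text
time_s: 12.98
tcp_pos: [0.4681, -0.2269, 0.3202]
ee_rot: [[0.922, -0.002, -0.387], [0.387, -0.0, 0.922], [-0.002, -1.0, 0.0]]
wrist_force: [-0.2, 0.5, 0.2]
gripper_width: 0.999
```

```bash
python3 -c "
from h import *
print(r.sense()['time_s'], r.finish_job())"
```

```text
the job is handed in; nothing more can be done
12.9833 None
```

The tall blank is out of the rack and standing upright on its foot in the middle of the marking-out plate, released. I handed the job in at about 13 s; it reports no verdict.

- **What I did:** I gripped the blank by its top and tipped it about 13.9° forward with its foot behind the sill. I lifted it out along its own axis, straightened it and carried it to the plate. There I lowered it until the wrist force showed contact, opened the gripper and backed off.
- **Last checks:** In both fixed views the blank's foot and top match the upright position I predicted, within a few pixels, about 1 mm from my estimate of the plate's centre. The gripper is well clear. By eye, the short blanks stand as before.
- **Unsettled:** The before/after picture difference also flagged patches on the tops of the two short blanks to the right of the gap in the side view. I took these for the tall blank's shadow going away and did not measure them separately. No check failed.

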